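# Find and mark the balance point of a sealed tube

## Robot

A 6-joint arm with a two-finger parallel gripper is mounted at the origin on the work surface. World frame = base frame: x ahead of the robot, y to its left, z up, the work surface at z = 0. Lengths are in m, angles in rad, forces in N, time in s.
With the tool pointing down it reaches from about 0.325 to 0.875 m from the base axis. Payload 4.4 kg.
Tool frame: the origin (TCP) lies midway between the tips of the shut fingers; the grasp point (between the pads) lies 19 mm behind it; z points along the fingers, y is the line along which they close (so a half turn about z gives the same grasp; the last joint's range is limited). The gripper opens to 85 mm and grips with 20 to 120 N. Pads are 22 mm wide; open, the fingers measure 114 mm over their backs; the gripper's body (76 mm by 85 mm) begins 54 mm behind the grasp point. The pads swing forward as they close: fully open they stand 13 mm farther back than shut.
Start: joints at [-1.494, 0.207, 1.542, -0, 1.393, -0.15], TCP at [0.129, -0.56, 0.231] pointing down, gripper open.
Joint ranges: [-2.73, 2.73], [-0.86, 2.22], [0.23, 2.46], [-1.11, 4.25], [0.08, 2.63], [-2.82, 2.82]. Speed limits (rad/s): [2.79, 2.79, 3.14, 3.14, 3.14, 3.14].

## Interface

Orientations are given as a unit quaternion [w, x, y, z].
In Python, from cell import get_state, viewer, job gives the robot as it stands. The module is installed in compiled form; this text tells all that it offers.
- The arm moves only by the shell command python3 -m crank 'ROWS'. ROWS is JSON, a list of rows, each an object with "slide": the shift along the world's x, y, z as a fraction of full scale, a list of three; "turn": the turn, a rotation vector about the world's x, y, z as a fraction of full scale, a list of three; "fingers": the opening in per cent of the stroke, from 0 (shut) to 100 (fully open). A call has exactly 8 rows; each row is the pose to reach, as a shift and turn from the pose commanded when the call began; what a row does not reach only later rows make up. Full scale, the value 1, is 0.4 m for a shift and 0.5 rad for a turn. A row lasts 1/10 s, in which the tool goes at most 50 mm and 8.59 degrees, less where a joint would pass 70% of its speed; a pose out of reach is approached as far as the arm can. A call with a number of a shift or a turn outside -1 to 1 is refused whole. A call with a gripper value outside its range is refused whole. The fingers move at their own pace and stop on an object; the grip force is fixed at half the most. Time passes only in rows, so rows that repeat a pose let the fingers close, or fill a call up. It gives the time, the measured TCP pose, the force, the opening and the grip force at its end, in the units of the state.
- get_state(): the state, without advancing time (a new reading comes with each control period).
- viewer.snapshot(name): name is "scene" or "top"; returns a dict with "image" (480x640x3 uint8, red, green, blue), "K" (3x3 intrinsics, pixels), "k1" (the pictures are not rectified: a ray, as slopes to the right and down, at radius r is drawn at 1 + k1 r^2 times it, then the intrinsics apply), "cam_to_world" (4x4, takes a point from camera to world coordinates). Camera axes: x right, y up, looking along -z (the intrinsics and any distortion apply to the point x, -y, -z); pixel columns grow to the right and rows downward; lengths in m; the calibration is good to about 2 mm. A picture is of the moment at which its call begins. There is no depth.
- job.sign_off(): hands the job in; it is judged then, once.
Trained networks look in the newest picture that a camera, given by its name, has taken for a name from the list of things; names that differ only in an ending like _2 or _b are one class to them, and where a whole thing is asked for, a point or a joint stands for the part that bears it (a point fixed in the world has none). Each returns a list of dicts, best first, with "p" (0 to 1); they miss things now and then, are a little off and sometimes report something else, mostly with a low value. They report only what shows in the picture. A call takes as long as a camera call. They do not tell look-alikes from the thing itself.
- viewer.look_for(camera, label): "pixel" ([row, column] in pixels, amid what is visible of it).
- viewer.regions_of(camera, label): "mask" (480x640 bool, what is visible of it) and "pixel" ([row, column] in pixels, amid what is visible of it).
The state is a dict: "time_s": time; "joints": joint angles; "joint_velocities": joint speeds; "joint_efforts": joint torques, N m; "position": TCP position; "tool_rot": TCP orientation; "contact_force": force on the tool from outside, world axes, zero at the start; "torque": the same for the moment, N m; "grip_width": finger opening in m; "grip_force": force on a finger pad.
Only numpy, scipy, OpenCV 4.12 (cv2) and the standard library are available. Lean on these libraries where they do the work, as an engineer would, in place of code of your own. Each camera call takes 0.05 s, during which the arm holds its last target. There are 200 camera calls.

## Task

Something heavy is hidden inside the sealed blue tube exhibit. Gently slide the tube along the orange knife edge, without lifting it off the stand or pressing it hard onto the edge, until it balances level with nothing touching it; then set the yellow marker saddle over the tube right above the knife edge, let go, and leave the tube balanced with the marker on it. Do not disturb the jar, tweezers, scalpel or ruler.

Things in the scene. Friction and masses are not known exactly. Their poses are not given: they have to be found in the camera images.
- stand: Fixed balance stand: grey base plate 190 x 90 x 12 mm, origin under its centre, on the bench; x axis along the tube. The orange knife edge stands in its middle, an aluminium rest at 58 mm either side of it along x. Between rests and knife edge the tube is free on both sides.
- rest_a (a point): Middle of the top of the rest on the stand's +x side: 12 mm thick along x, 50 mm wide, 65 mm above the bench (5 mm below the knife edge). An unbalanced tube's low end lies on it. Two cheeks on it, 25 mm apart inside, 8 mm thick, tops 83 mm above the bench, guide the tube sideways.
- rest_b (a point): Middle of the top of the rest on the stand's -x side: 12 mm thick along x, 50 mm wide, 65 mm above the bench (5 mm below the knife edge). An unbalanced tube's low end lies on it. Two cheeks on it, 25 mm apart inside, 8 mm thick, tops 83 mm above the bench, guide the tube sideways.
- knife: The orange knife edge fixed on the stand: a ridge 8 mm wide (flat top, along x) and 44 mm long (along y), its top 70 mm above the bench. Origin at the middle of the top; x axis along the tube, z up. The tube stays level by itself only if its balance point is above this 8 mm flat.
- tube: Loose sealed square tube, 240 mm long (x), 20 x 20 mm, blue, black end caps, 0.36 to 0.45 kg. Origin at its centre, z up; level on the edge it is 80 mm above the bench. It lies on the knife edge, tipped about 0.09 rad, heavy end down on a rest. A weight fixed inside puts the balance point 20 to 50 mm from the middle toward the end low at the start; slide it 10 to 55 mm toward its high end.
- tube_end (a point): Middle of the tube's end face on its own +x side, 120 mm from its centre (the other end face lies opposite). Pushed level on an end face the tube slides along the edge against 1 to 5 N of friction. A finger touching the end can keep it from tipping, so withdraw and wait a second to see whether it balances; near balance it tips slowly.
- clip: Loose yellow marker saddle, 40 g: two legs under a bridge (24 mm along x, 36 mm across y), gap between the legs 26 mm along y; on top an upright fin 24 mm (x) x 14 mm (y) x 40 mm tall. Origin at the fin's middle: fin top 20 mm above it, bridge underside 26 mm below, feet 40 mm below. It straddles the tube, its x along the tube; seated, its origin is 36 mm above the tube's centre.
- jar: Bystander: sample jar with red lid, 56 mm across, 75 mm tall; origin under its centre.
- tweezers: Bystander: steel tweezers 126 mm long, 24 mm wide, 6 mm thick, lying flat along their x; origin at the middle.
- scalpel: Bystander: green-handled scalpel 135 mm long, 6 mm thick, lying along its x; origin under the handle's middle.
- ruler: Bystander: white ruler 320 x 35 x 4 mm lying along its y; origin under its centre.
Mind the look-alikes: they are no part of the job. Several things look just like the stand: the one meant starts farthest from the robot's base.

How it is judged:
On the way, in this order (a step that is already met when the one before it is completed fails the run):
1. the tube balances level on the knife edge, untouched by the fingers (angle between tube's own z axis and vertical below 0.03 rad and contact force between each of the fingers, clip and tube below 0.05 N and contact force between tube and knife above 1 N), for 0.5 s.
2. the marker saddle sits on the tube above the knife edge (contact force between clip and tube above 0.1 N and horizontal distance between clip and knife below 0.009 m and z of clip in the frame of tube below 0.039 m), for 0.2 s.
At the end, for the whole second after the job is handed in: The tube is at rest, level within 0.03 rad on the knife edge, with the marker saddle seated upright on it, its middle within 6 mm of the knife edge's middle along the tube, released (angle between tube's own z axis and vertical below 0.03 rad and contact force between tube and knife above 1 N and linear speed of each of tube, clip below 0.01 m/s and z of clip in the frame of tube between 0.033 and 0.039 m and angle between clip's own z axis and vertical below 0.12 rad and x of clip in the frame of knife between -0.006 and 0.006 m and contact force between clip and tube above 0.1 N and contact force between the fingers and clip below 0.05 N); the robot touches nothing.
It fails at once if the tube is lifted off the stand (its centre more than 20 mm above its level height) or knocked off it (height (world z) of tube above 0.1 m or height (world z) of tube below 0.06 m).
It fails at once if the tube is pressed onto the knife edge with more than 25 N (contact force between tube and knife above 25 N).
It fails at once if a bystander is moved more than 20 mm (distance of any of jar, tweezers, scalpel, ruler from where it was at the start of the episode above 0.02 m).
It also fails if it takes over 72 s, if anything falls off the work surface, if the arm or the gripper's body presses on something with over 40 N, if the wrist force passes 120 N, or if a joint passes its speed limit or range.

## Working session

There is one attempt and no reset: what is moved stays moved. The work goes in short steps, Python scripts to look and compute and a shell command to move; the robot and the scene stay as the last step left them, time stands still between calls to the robot, and variables do not carry over. Pictures are saved under pics/ and viewed, at most 10 in all, crops included, and the job is handed in when it is done.

```bash
mkdir -p pics; cat > h.py <<'E'
import numpy as np, cv2
from cell import get_state, viewer, job
def snap(cam,name=None):
    s=viewer.snapshot(cam)
    if name: cv2.imwrite('pics/'+name,s['image'][:,:,::-1])
    return s
def ray(s,px):
    K=np.array(s['K']);k1=s['k1'];T=np.array(s['cam_to_world'])
    d=np.array([(px[1]-K[0,2])/K[0,0],(px[0]-K[1,2])/K[1,1]]);u=d.copy()
    for _ in range(30): u=d/(1+k1*(u@u))
    return T[:3,3],T[:3,:3]@np.array([u[0],-u[1],-1.])
def at(s,px,z):
    o,d=ray(s,px);return o+d*(z-o[2])/d[2]
def proj(s,P):
    K=np.array(s['K']);T=np.array(s['cam_to_world'])
    c=T[:3,:3].T@(np.array(P)-T[:3,3]);u=np.array([c[0],-c[1]])/-c[2];u=u*(1+s['k1']*(u@u))
    return [K[1,1]*u[1]+K[1,2],K[0,0]*u[0]+K[0,2]]
E
python3 - <<'E'
from h import *
for c in('scene','top'):
    s=snap(c,c+'0.png');print(c,np.array(s['cam_to_world']).round(3).tolist(),np.array(s['K']).round(1).tolist(),s['k1'])
    for l,z in(('stand',.012),('knife',.07),('tube',.08),('clip',.04),('jar',.075),('tweezers',.006),('scalpel',.006),('ruler',.004)):
        for r in viewer.look_for(c,l):
            print(l,round(r['p'],2),np.round(r['pixel']),at(s,r['pixel'],z).round(3)[:2])
E
```

```text
scene [[0.127, -0.664, 0.737, 1.719], [0.992, 0.099, -0.082, -0.101], [-0.019, 0.741, 0.671, 1.185], [0.0, 0.0, 0.0, 1.0]] [[589.6, 0.0, 324.6], [0.0, 589.6, 233.7], [0.0, 0.0, 1.0]] -0.13416110906265022
stand 0.86 [210. 345.] [0.332 0.117]
stand 0.75 [213. 253.] [ 0.305 -0.166]
stand 0.6 [271. 314.] [ 0.581 -0.006]
stand 0.44 [248. 194.] [ 0.436 -0.345]
knife 0.69 [206. 248.] [ 0.338 -0.176]
knife 0.64 [269. 312.] [ 0.63  -0.016]
knife 0.38 [262. 311.] [ 0.601 -0.015]
tube 0.65 [252. 308.] [ 0.573 -0.021]
tube 0.25 [284. 166.] [ 0.64  -0.397]
clip 0.51 [248. 446.] [0.573 0.367]
clip 0.33 [246. 196.] [ 0.459 -0.331]
jar 0.56 [284. 164.] [ 0.633 -0.404]
tweezers 0.65 [303. 430.] [0.735 0.282]
scalpel 0.6 [248. 196.] [ 0.433 -0.34 ]
ruler 0.57 [240. 471.] [0.514 0.466]
top [[-0.018, 0.986, -0.168, 0.366], [-1.0, -0.019, -0.0, 0.001], [-0.004, 0.168, 0.986, 1.02], [0.0, 0.0, 0.0, 1.0]] [[458.0, 0.0, 318.3], [0.0, 458.0, 239.6], [0.0, 0.0, 1.0]] -0.00543490891781182
stand 0.93 [337. 264.] [0.327 0.121]
stand 0.67 [230. 322.] [ 0.56  -0.006]
stand 0.56 [335. 402.] [ 0.327 -0.176]
knife 0.86 [334. 406.] [ 0.33  -0.173]
knife 0.84 [340. 263.] [0.323 0.117]
knife 0.64 [225. 320.] [ 0.559 -0.002]
knife 0.62 [160. 193.] [0.71 0.27]
knife 0.47 [218. 327.] [ 0.574 -0.018]
tube 0.67 [219. 325.] [ 0.57  -0.013]
clip 0.52 [234. 150.] [0.553 0.368]
jar 0.73 [210. 506.] [ 0.583 -0.398]
tweezers 0.51 [158. 195.] [0.738 0.284]
scalpel 0.59 [297. 478.] [ 0.406 -0.347]
scalpel 0.29 [168. 191.] [0.713 0.293]
ruler 0.72 [270. 115.] [0.48  0.456]
```

View pics/top0.png

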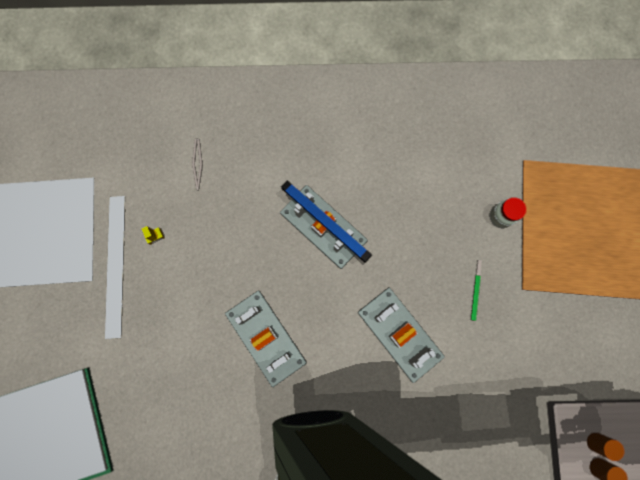

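View pics/scene0.png

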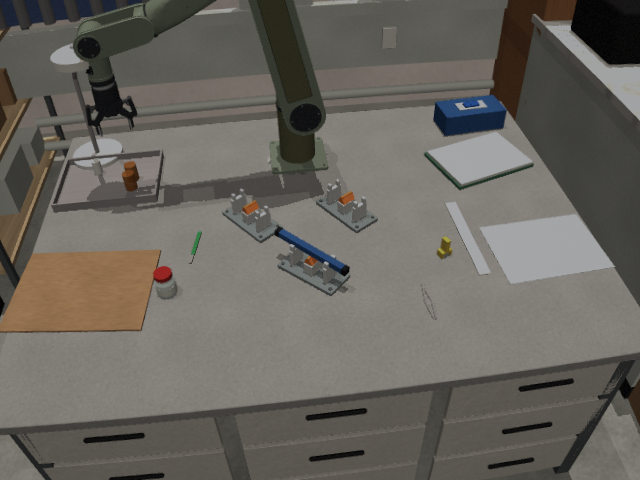

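Three stands in the top view: (row, col) (230,322), (337,264) and (335,402). The one at (230,322) is at x≈0.56, farthest from the base, and carries the blue tube, so it is the one meant. I'll confirm it in an enlarged crop, together with the clip.

```bash
python3 - <<'E'
from h import *
a=cv2.imread('pics/top0.png');b=cv2.imread('pics/scene0.png')
c1=cv2.resize(a[170:280,270:380],(400,400),interpolation=cv2.INTER_CUBIC)
c2=cv2.resize(a[214:254,132:172],(200,200),interpolation=cv2.INTER_CUBIC)
c3=cv2.resize(b[220:300,270:360],(450,400),interpolation=cv2.INTER_CUBIC)[:,:400]
c4=cv2.resize(b[228:268,425:465],(200,200),interpolation=cv2.INTER_CUBIC)
bot=np.zeros((200,800,3),np.uint8);bot[:,:200]=c2;bot[:,400:600]=c4
cv2.imwrite('pics/crop1.png',np.vstack([np.hstack([c1,c3]),bot]))
# blue mask
s=snap('top');im=s['image'];hsv=cv2.cvtColor(im,cv2.COLOR_RGB2HSV)
def comp(m,r,c,R=70):
    w=np.zeros_like(m);w[r-R:r+R,c-R:c+R]=m[r-R:r+R,c-R:c+R];return w
blue=comp(cv2.inRange(hsv,(100,120,40),(125,255,255)),225,325)
print('blue',cv2.minAreaRect(np.argwhere(blue)[:,::1].astype(np.float32)))
for l in('tube','stand','clip'):
    for r in viewer.regions_of('top',l)[:2]:
        print(l,r['p'],np.round(r['pixel']),cv2.minAreaRect(np.argwhere(r['mask']).astype(np.float32)),r['mask'].sum())
yel=cv2.inRange(hsv,(20,100,60),(35,255,255));yel=comp(yel,234,150,20)
print('yel',cv2.minAreaRect(np.argwhere(yel).astype(np.float32)))
org=comp(cv2.inRange(hsv,(8,120,60),(19,255,255)),225,322,25);print('org',np.argwhere(org).mean(0),org.sum()/255)
s2=snap('scene');
for r in viewer.regions_of('scene','clip')[:1]: print('sc clip',cv2.minAreaRect(np.argwhere(r['mask']).astype(np.float32)))
E
```

```text
blue ((220.2771759033203, 325.139404296875), (101.57545471191406, 10.313106536865234), 48.50353240966797)
tube 0.94 [220. 324.] ((221.15518188476562, 325.862060546875), (113.44013977050781, 10.878957748413086), 48.36646270751953) 1138
stand 0.9 [230. 320.] ((226.1439666748047, 323.0726318359375), (85.5145263671875, 42.02785110473633), 47.815555572509766) 2543
stand 0.87 [337. 264.] ((338.4169921875, 265.51806640625), (90.5468521118164, 43.56102752685547), 32.735225677490234) 3767
clip 0.55 [232. 150.] ((232.61984252929688, 152.23629760742188), (17.87628746032715, 18.455612182617188), 24.443954467773438) 263
yel ((232.6000213623047, 151.8000030517578), (17.8885440826416, 17.88854217529297), 26.56505012512207)
org [223.43925234 322.01869159] 107.0
sc clip ((246.61538696289062, 443.923095703125), (19.21938133239746, 14.512594223022461), 11.309932708740234)
```

View pics/crop1.png

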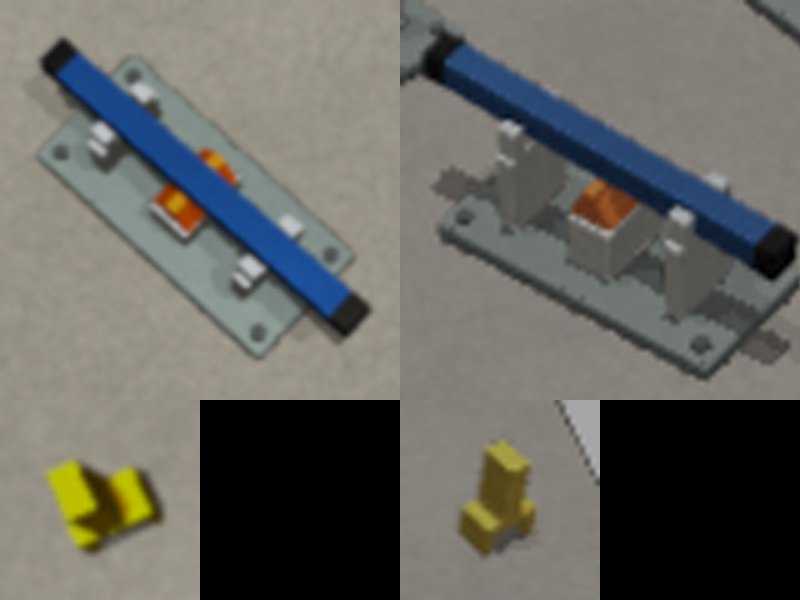

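Crop confirmed: the farthest stand holds the tube on its orange knife (top px ≈(223,322)), and the clip stands upright at top px (233,152). Next, fit the poses of the tube, stand and clip to their masks in both cameras.

```bash
cat > fit.py <<'E'
from h import *
from scipy.optimize import minimize
from scipy.spatial.transform import Rotation as R
TUBE=[((0,0,0),(.24,.02,.02))]
CLIP=[((0,0,0),(.024,.014,.04)),((0,0,-.023),(.024,.036,.006)),((0,.0155,-.033),(.024,.005,.014)),((0,-.0155,-.033),(.024,.005,.014))]
STAND=[((0,0,.006),(.19,.09,.012)),((0,0,.035),(.008,.044,.07))]
for q in(.058,-.058):
    STAND+=[((q,0,.0385),(.012,.05,.053))]+[((q,e*.0165,.074),(.012,.008,.018)) for e in(1,-1)]
def sil(s,boxes,p,Rm,S=4):
    m=np.zeros((480*S,640*S),np.uint8)
    for c,d in boxes:
        pts=[]
        for i in(-.5,.5):
            for j in(-.5,.5):
                for k in(-.5,.5):
                    w=p+Rm@(np.array(c)+np.array(d)*[i,j,k]);r=proj(s,w);pts.append([(r[1]+.5)*S,(r[0]+.5)*S])
        h=cv2.convexHull(np.array(pts,np.float32)).astype(np.float32)
        cv2.fillConvexPoly(m,np.round(h*16).astype(np.int32),255,shift=4)
    return cv2.resize(m,(640,480),interpolation=cv2.INTER_AREA)/255.
def masks(label,near):
    """near = approx world point; pick region nearest"""
    out=[]
    for cam in('top','scene'):
        s=SN[cam];rs=viewer.regions_of(cam,label);q=np.array(proj(s,near))
        rs=[r for r in rs if np.linalg.norm(np.array(r['pixel'])-q)<30]
        if rs: out.append((s,rs[0]['mask'],rs[0]['p'],cam))
    return out
def fit(boxes,ms,f,x0,steps,ign={}):
    def cost(x):
        p,Rm=f(x);e=0
        for s,m,_,cam in ms:
            d=np.abs(sil(s,boxes,p,Rm)-m)
            if cam in ign:d=d*(1-ign[cam])
            e+=d.sum()
        return e
    x0=np.array(x0,float);sim=np.vstack([x0]+[x0+np.eye(len(x0))[i]*steps[i] for i in range(len(x0))])
    r=minimize(cost,x0,method='Nelder-Mead',options=dict(initial_simplex=sim,xatol=1e-4,fatol=.2,maxfev=220));return r.x,r.fun
SN={}
def take():
    for c in('top','scene'):SN[c]=snap(c)
rz=lambda a,t=0,:R.from_euler('ZY',[a,t]).as_matrix()
def tubefit(near,yaw):
    mt=masks('tube',near)
    x,c=fit(TUBE,mt,lambda x:(x[:3],rz(x[3],x[4])),[*near,yaw,0],[.01,.01,.008,.05,.06])
    return x,c,mt
E
python3 - <<'E'
from fit import *
take()
x,c,mt=tubefit([.57,-.012,.08],.75)
x2,c2,_=(lambda:0,0,0) if 0 else (*fit(TUBE,mt,lambda x:(x[:3],rz(x[3],x[4])),[*x[:3],x[3],-x[4]],[.01,.01,.008,.03,.05]),0)
print('tube',x.round(4),c,'|',x2.round(4),c2,[(m[3],m[2]) for m in mt])
ign={m[3]:cv2.dilate(m[1].astype(np.uint8),np.ones((3,3))) for m in mt}
ms=masks('stand',[.56,-.005,.02])
y,cy=fit(STAND,ms,lambda x:(np.array([x[0],x[1],0]),rz(x[2])),[.56,-.005,x[3]],[.01,.01,.04],ign)
print('stand',y.round(4),cy,[(m[3],m[2]) for m in ms])
mc=masks('clip',[.553,.368,.04])
for a in(-.5,.0,.5,1.,1.5,2.):
    z,cz=fit(CLIP,mc,lambda x:(np.array([x[0],x[1],.04]),rz(x[2])),[.548,.364,a],[.008,.008,.2]);print('clip',z.round(4),cz)
print([m[3] for m in mc])
E
```

```text
tube [ 0.5671 -0.0136  0.0817  0.8043  0.084 ] 152.78431372549022 | [ 0.5671 -0.0136  0.0819  0.8045  0.0844] 151.97254901960787 [('top', 0.72), ('scene', 0.83)]
stand [ 0.5705 -0.0101  0.802 ] 157.27843137254902 [('top', 0.87), ('scene', 0.68)]
clip [0.5554 0.3704 0.4595] 60.80392156862745
clip [0.5555 0.3709 0.4499] 60.35686274509804
clip [0.5554 0.3708 0.4561] 60.24313725490195
clip [0.5552 0.3708 0.4453] 59.741176470588236
clip [0.5556 0.3708 0.4237] 59.807843137254906
clip [0.5554 0.3707 0.4417] 60.48235294117647
['top', 'scene']
```

```bash
python3 - <<'E'
from fit import *
s=get_state();M=R.from_quat(np.roll(s['tool_rot'],-1)).as_matrix();print(s['time_s'],s['position'],M.round(3).tolist(),np.arctan2(M[1,1],M[0,1]))
u=np.array([np.cos(.803),np.sin(.803)])
k=np.array([.5705,-.0101])
for d in(.120-.005+.011+.03,.126):print(d,k+u*d)
E
```

```text
1.6 [ 0.12928568 -0.56028093  0.23127445] [[0.974, 0.225, -0.0], [0.225, -0.974, 0.0], [-0.0, -0.0, -1.0]] -1.3439942610359135
0.156 [0.67885004 0.1021331 ]
0.126 [0.65801349 0.08054982]
```

```bash
python3 -m crank '[{"slide":[0.6,0.72,0],"turn":[0,0,1],"fingers":0},{"slide":[0.6,0.72,0],"turn":[0,0,1],"fingers":0},{"slide":[0.6,0.72,0],"turn":[0,0,1],"fingers":0},{"slide":[0.6,0.72,0],"turn":[0,0,1],"fingers":0},{"slide":[0.6,0.72,0],"turn":[0,0,1],"fingers":0},{"slide":[0.6,0.72,0],"turn":[0,0,1],"fingers":0},{"slide":[0.6,0.72,0],"turn":[0,0,1],"fingers":0},{"slide":[0.6,0.72,0],"turn":[0,0,1],"fingers":0}]'
python3 -m crank '[{"slide":[0.6,0.72,0],"turn":[0,0,0.15],"fingers":0},{"slide":[0.6,0.72,0],"turn":[0,0,0.15],"fingers":0},{"slide":[0.6,0.72,0],"turn":[0,0,0.15],"fingers":0},{"slide":[0.6,0.72,0],"turn":[0,0,0.15],"fingers":0},{"slide":[0.6,0.72,0],"turn":[0,0,0.15],"fingers":0},{"slide":[0.6,0.72,0],"turn":[0,0,0.15],"fingers":0},{"slide":[0.6,0.72,0],"turn":[0,0,0.15],"fingers":0},{"slide":[0.6,0.72,0],"turn":[0,0,0.15],"fingers":0}]'
```

```text
time_s: 2.4
position: [0.371, -0.2693, 0.2315]
tool_rot: [-0.0, 0.934, 0.357, 0.001]
contact_force: [-0.2, -0.8, 0.3]
grip_width: -0.0003
grip_force: 0.0
time_s: 3.2
position: [0.6112, 0.0193, 0.2312]
tool_rot: [-0.0, 0.92, 0.392, 0.001]
contact_force: [0.2, -0.8, -0.2]
grip_width: -0.0
grip_force: 0.0
```

```bash
python3 -m crank '[{"slide":[0.1,0.12,0],"turn":[0,0,0],"fingers":0},{"slide":[0.17,0.207,0],"turn":[0,0,0],"fingers":0},{"slide":[0.17,0.207,-0.1],"turn":[0,0,0],"fingers":0},{"slide":[0.17,0.207,-0.2],"turn":[0,0,0],"fingers":0},{"slide":[0.17,0.207,-0.3],"turn":[0,0,0],"fingers":0},{"slide":[0.17,0.207,-0.36],"turn":[0,0,0],"fingers":0},{"slide":[0.17,0.207,-0.405],"turn":[0,0,0],"fingers":0},{"slide":[0.17,0.207,-0.405],"turn":[0,0,0],"fingers":0}]'
python3 - <<'E'
from h import *
snap('scene','s1.png');a=cv2.imread('pics/s1.png')
cv2.imwrite('pics/s1c.png',cv2.resize(a[190:310,260:420],(800,600),interpolation=cv2.INTER_CUBIC))
E
```

```text
time_s: 4.0
position: [0.6749, 0.0984, 0.0657]
tool_rot: [-0.001, 0.921, 0.39, -0.003]
contact_force: [-0.3, 0.5, -0.2]
grip_width: -0.0003
grip_force: 0.0
```

View pics/s1c.png

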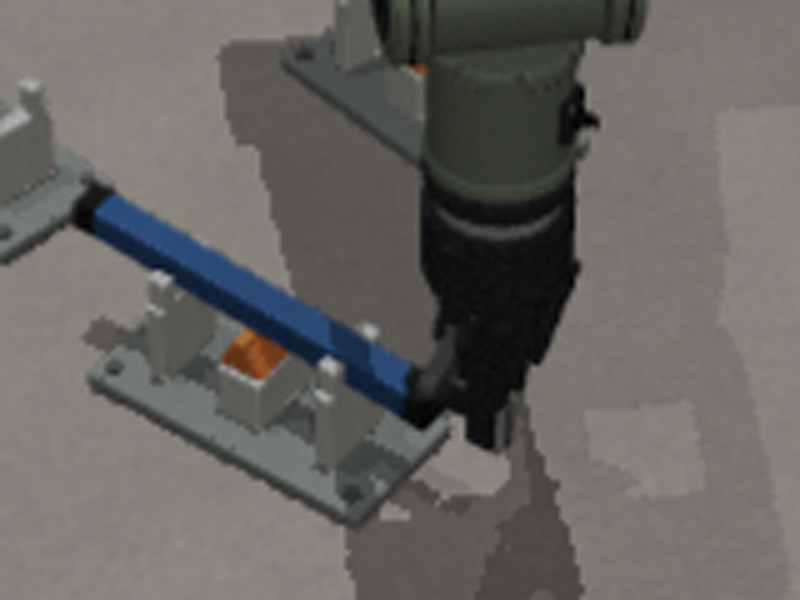

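```bash
cat > chk.py <<'E'
from fit import *
import sys
k=np.array([.5705,-.0101]);u=np.array([np.cos(.803),np.sin(.803)]);n=np.array([-u[1],u[0]])
s0=float(sys.argv[1]); side=float(sys.argv[2]) if len(sys.argv)>2 else 1
take()
c=np.array([*(k+u*s0),.08]);ms=masks('tube',c)
ign={}
rr,cc=np.mgrid[:480,:640]
for s,m,p,cam in ms:
    a=np.array(proj(s,[*(k+u*side*.045),.08]));b=np.array(proj(s,[*(k+u*side*.1),.08]));d=b-a
    ign[cam]=((((rr-a[0])*d[0]+(cc-a[1])*d[1])>0)*1. if side else np.zeros((480,640)))
f=lambda x:(np.array([*(k+u*x[0]+n*x[1]),.081-x[0]*np.tan(x[2])]),rz(.803,x[2]))
x,cst=fit(TUBE,ms,f,[s0,0,0],[.01,.004,.05],ign)
st=get_state();P=st['position']
print('s,lat,tilt',x.round(4),round(cst),[(m[3],round(m[2],2)) for m in ms],'t',st['time_s'],'tcp d,lat,z',((P[:2]-k)@u).round(4),((P[:2]-k)@n).round(4),P[2].round(4),'F',((np.array(st['contact_force'])[:2])@u).round(1))
E
python3 chk.py -.005
python3 -m crank '[{"slide":[-0.012,-0.0125,0],"turn":[0,0,0],"fingers":0},{"slide":[-0.024,-0.025,0],"turn":[0,0,0],"fingers":0},{"slide":[-0.036,-0.0374,0],"turn":[0,0,0],"fingers":0},{"slide":[-0.046,-0.0475,0],"turn":[0,0,0],"fingers":0},{"slide":[-0.056,-0.058,0],"turn":[0,0,0],"fingers":0},{"slide":[-0.066,-0.068,0],"turn":[0,0,0],"fingers":0},{"slide":[-0.0723,-0.0748,0],"turn":[0,0,0],"fingers":0},{"slide":[-0.0723,-0.0748,0],"turn":[0,0,0],"fingers":0}]'
python3 chk.py -.02
```

```text
s,lat,tilt [-0.0024 -0.0003  0.106 ] 154 [('top', 0.8), ('scene', 0.65)] t 4.25 tcp d,lat,z 0.1537 -0.0028 0.0721 F 0.5
time_s: 5.05
position: [0.6493, 0.0686, 0.0706]
tool_rot: [0.0, 0.921, 0.39, 0.001]
contact_force: [2.4, 2.8, 4.3]
grip_width: 0.0
grip_force: 2.0
s,lat,tilt [-0.0207  0.0011  0.0957] 139 [('top', 0.91), ('scene', 0.7)] t 5.25 tcp d,lat,z 0.1113 -0.0019 0.0699 F 4.7
```

```bash
python3 -m crank '[{"slide":[-0.0044,-0.0045,0],"turn":[0,0,0],"fingers":0},{"slide":[-0.0087,-0.009,0],"turn":[0,0,0],"fingers":0},{"slide":[-0.0087,-0.009,0],"turn":[0,0,0],"fingers":0},{"slide":[0.0104,0.0108,0],"turn":[0,0,0],"fingers":0},{"slide":[0.0104,0.0108,0],"turn":[0,0,0],"fingers":0},{"slide":[0.0104,0.0108,0],"turn":[0,0,0],"fingers":0},{"slide":[0.0104,0.0108,0],"turn":[0,0,0],"fingers":0},{"slide":[0.0104,0.0108,0],"turn":[0,0,0],"fingers":0}]'
python3 chk.py -.025
```

```text
time_s: 6.05
position: [0.6517, 0.0726, 0.0685]
tool_rot: [-0.0, 0.921, 0.39, -0.001]
contact_force: [0.5, 1.0, 0.4]
grip_width: -0.0
grip_force: 0.0
s,lat,tilt [-0.0236  0.0009  0.076 ] 132 [('top', 0.64), ('scene', 0.88)] t 6.25 tcp d,lat,z 0.1165 -0.0013 0.0692 F 0.1
```

```bash
python3 -m crank '[{"slide":[-0.012,-0.0124,0],"turn":[0,0,0],"fingers":0},{"slide":[-0.021,-0.0217,0],"turn":[0,0,0],"fingers":0},{"slide":[-0.027,-0.0279,0],"turn":[0,0,0],"fingers":0},{"slide":[-0.027,-0.0279,0],"turn":[0,0,0],"fingers":0},{"slide":[-0.013,-0.0135,0],"turn":[0,0,0],"fingers":0},{"slide":[-0.013,-0.0135,0],"turn":[0,0,0],"fingers":0},{"slide":[-0.013,-0.0135,0],"turn":[0,0,0],"fingers":0},{"slide":[-0.013,-0.0135,0],"turn":[0,0,0],"fingers":0}]'
python3 chk.py -.029
python3 -m crank '[{"slide":[-0.012,-0.0124,0],"turn":[0,0,0],"fingers":0},{"slide":[-0.018,-0.0186,0],"turn":[0,0,0],"fingers":0},{"slide":[-0.0218,-0.0225,0],"turn":[0,0,0],"fingers":0},{"slide":[-0.0218,-0.0225,0],"turn":[0,0,0],"fingers":0},{"slide":[-0.0078,-0.0081,0],"turn":[0,0,0],"fingers":0},{"slide":[-0.0078,-0.0081,0],"turn":[0,0,0],"fingers":0},{"slide":[-0.0078,-0.0081,0],"turn":[0,0,0],"fingers":0},{"slide":[-0.0078,-0.0081,0],"turn":[0,0,0],"fingers":0}]'
python3 chk.py -.033
```

```text
time_s: 7.05
position: [0.647, 0.0676, 0.0689]
tool_rot: [-0.0, 0.921, 0.39, -0.001]
contact_force: [0.4, -0.2, -0.6]
grip_width: -0.0001
grip_force: 0.0
s,lat,tilt [-0.0295  0.0014 -0.0807] 246 [('top', 0.73), ('scene', 0.91)] t 7.25 tcp d,lat,z 0.1091 -0.0013 0.0691 F 0.3
time_s: 8.05
position: [0.6442, 0.0644, 0.0692]
tool_rot: [0.0, 0.921, 0.39, -0.0]
contact_force: [-0.4, -0.4, -0.2]
grip_width: 0.0001
grip_force: 0.0
s,lat,tilt [-0.0341  0.0017 -0.0843] 278 [('top', 0.7), ('scene', 0.76)] t 8.25 tcp d,lat,z 0.1046 -0.0013 0.0692 F 0.0
```

```bash
python3 - <<'E'
s=open('chk.py').read()
s=s.replace("x,cst=fit(TUBE,ms,f,[s0,0,0],[.01,.004,.05],ign)","x,cst=min((fit(TUBE,ms,f,[s0,0.001,t],[.006,.003,.03],ign) for t in(-.08,0,.08)),key=lambda r:r[1])")
open('chk.py','w').write(s)
E
python3 chk.py -.033
python3 - <<'E'
import cv2,numpy as np
from h import *
s=snap('scene');a=s['image'][190:310,230:390,::-1]
cv2.imwrite('pics/s2c.png',cv2.resize(a,(800,600),interpolation=cv2.INTER_CUBIC))
E
```

```text
s,lat,tilt [-0.0345  0.0006 -0.0679] 180 [('top', 0.61), ('scene', 0.79)] t 8.45 tcp d,lat,z 0.1046 -0.0014 0.0693 F 0.6
```

View pics/s2c.png

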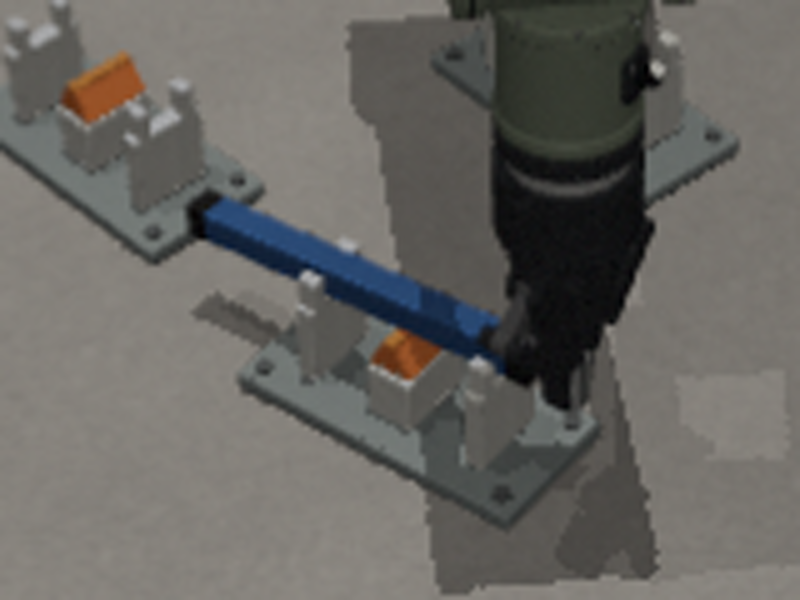

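The picture shows the tube now low at its left (−x) end, at crop (205,215), so it went past balance. I'll move to the other end and push it back a few millimetres.

```bash
python3 -m crank '[{"slide":[0.01,0.01,0.1],"turn":[0,0,0],"fingers":0},{"slide":[0,0,0.18],"turn":[0,0,0],"fingers":0},{"slide":[-0.08,-0.083,0.18],"turn":[0,0,0],"fingers":0},{"slide":[-0.165,-0.171,0.18],"turn":[0,0,0],"fingers":0},{"slide":[-0.25,-0.259,0.18],"turn":[0,0,0],"fingers":0},{"slide":[-0.335,-0.347,0.18],"turn":[0,0,0],"fingers":0},{"slide":[-0.42,-0.435,0.18],"turn":[0,0,0],"fingers":0},{"slide":[-0.497,-0.514,0.18],"turn":[0,0,0],"fingers":0}]'
python3 -m crank '[{"slide":[0,0,0],"turn":[0,0,0],"fingers":0},{"slide":[0,0,-0.06],"turn":[0,0,0],"fingers":0},{"slide":[0,0,-0.12],"turn":[0,0,0],"fingers":0},{"slide":[0,0,-0.18],"turn":[0,0,0],"fingers":0},{"slide":[0,0,-0.18],"turn":[0,0,0],"fingers":0},{"slide":[0,0,-0.18],"turn":[0,0,0],"fingers":0},{"slide":[0,0,-0.18],"turn":[0,0,0],"fingers":0},{"slide":[0,0,-0.18],"turn":[0,0,0],"fingers":0}]'
python3 chk.py -.0345 -1;python3 chk.py -.0345 0
```

```text
time_s: 9.3
position: [0.4437, -0.1425, 0.1415]
tool_rot: [0.0, 0.921, 0.39, 0.0]
contact_force: [-0.4, -1.0, -0.7]
grip_width: 0.0002
grip_force: 0.0
time_s: 10.1
position: [0.4468, -0.1418, 0.0708]
tool_rot: [0.001, 0.921, 0.39, 0.001]
contact_force: [0.2, -0.1, 0.4]
grip_width: -0.0003
grip_force: 0.0
s,lat,tilt [-3.660e-02 -1.000e-04 -1.117e-01] 124 [('top', 0.74), ('scene', 0.7)] t 10.3 tcp d,lat,z -0.1811 -0.0016 0.07 F -0.8
s,lat,tilt [-0.0348  0.0003 -0.0899] 334 [('top', 0.74), ('scene', 0.67)] t 10.5 tcp d,lat,z -0.1813 -0.0012 0.0694 F 0.3
```

```bash
python3 -m crank '[{"slide":[0.012,0.0124,0],"turn":[0,0,0],"fingers":0},{"slide":[0.021,0.0217,0],"turn":[0,0,0],"fingers":0},{"slide":[0.027,0.028,0],"turn":[0,0,0],"fingers":0},{"slide":[0.033,0.0342,0],"turn":[0,0,0],"fingers":0},{"slide":[0.033,0.0342,0],"turn":[0,0,0],"fingers":0},{"slide":[0.0157,0.0162,0],"turn":[0,0,0],"fingers":0},{"slide":[0.0157,0.0162,0],"turn":[0,0,0],"fingers":0},{"slide":[0.0157,0.0162,0],"turn":[0,0,0],"fingers":0}]'
python3 chk.py -.03 -1;python3 chk.py -.03 -1
```

```text
time_s: 11.3
position: [0.4515, -0.1349, 0.0692]
tool_rot: [-0.0, 0.921, 0.39, 0.0]
contact_force: [0.2, -0.1, -0.4]
grip_width: 0.0002
grip_force: 0.0
s,lat,tilt [-0.0348  0.0003 -0.0836] 138 [('top', 0.97), ('scene', 0.74)] t 11.5 tcp d,lat,z -0.1722 -0.0012 0.0693 F 0.6
s,lat,tilt [-0.0326  0.0003 -0.0843] 109 [('top', 0.75), ('scene', 0.85)] t 11.7 tcp d,lat,z -0.1722 -0.0012 0.0693 F -0.5
```

```bash
python3 -m crank '[{"slide":[0.012,0.0124,0],"turn":[0,0,0],"fingers":0},{"slide":[0.018,0.0187,0],"turn":[0,0,0],"fingers":0},{"slide":[0.0226,0.0234,0],"turn":[0,0,0],"fingers":0},{"slide":[0.0226,0.0234,0],"turn":[0,0,0],"fingers":0},{"slide":[0.007,0.0072,0],"turn":[0,0,0],"fingers":0},{"slide":[0.007,0.0072,0],"turn":[0,0,0],"fingers":0},{"slide":[0.007,0.0072,0],"turn":[0,0,0],"fingers":0},{"slide":[0.007,0.0072,0],"turn":[0,0,0],"fingers":0}]'
python3 chk.py -.028 -1;python3 chk.py -.028 -1
```

```text
time_s: 12.5
position: [0.4545, -0.132, 0.0693]
tool_rot: [-0.0, 0.921, 0.39, 0.0]
contact_force: [-0.1, -0.2, 0.3]
grip_width: 0.0003
grip_force: 0.0
s,lat,tilt [-0.0305  0.0003 -0.0712] 98 [('top', 0.75), ('scene', 0.82)] t 12.7 tcp d,lat,z -0.1682 -0.0012 0.0693 F 0.6
s,lat,tilt [-0.0298  0.0002 -0.0275] 122 [('top', 0.62), ('scene', 0.92)] t 12.9 tcp d,lat,z -0.1682 -0.0012 0.0693 F -0.1
```

```bash
python3 chk.py -.029 -1;python3 chk.py -.029 -1;python3 chk.py -.029 -1
```

```text
s,lat,tilt [-0.0291  0.0002 -0.0004] 101 [('top', 0.85), ('scene', 0.56)] t 13.1 tcp d,lat,z -0.1682 -0.0012 0.0693 F -0.9
s,lat,tilt [-0.0294  0.0006 -0.0359] 95 [('top', 0.86), ('scene', 0.84)] t 13.3 tcp d,lat,z -0.1682 -0.0011 0.0693 F 0.7
s,lat,tilt [-0.0297  0.0003  0.021 ] 164 [('top', 0.69), ('scene', 0.71)] t 13.5 tcp d,lat,z -0.1683 -0.0012 0.0693 F 0.3
```

```bash
python3 -m crank '[{"slide":[0.01,0.0103,0],"turn":[0,0,0],"fingers":0},{"slide":[0.014,0.0145,0],"turn":[0,0,0],"fingers":0},{"slide":[0.0155,0.016,0],"turn":[0,0,0],"fingers":0},{"slide":[0.0173,0.0179,0],"turn":[0,0,0],"fingers":0},{"slide":[0.0191,0.0198,0],"turn":[0,0,0],"fingers":0},{"slide":[0.0191,0.0198,0],"turn":[0,0,0],"fingers":0},{"slide":[0,0,0],"turn":[0,0,0],"fingers":0},{"slide":[-0.03,-0.031,0],"turn":[0,0,0],"fingers":0}]'
python3 chk.py -.027 -1
python3 -m crank '[{"slide":[-0.02,-0.02,0],"turn":[0,0,0],"fingers":0},{"slide":[-0.02,-0.02,0.1],"turn":[0,0,0],"fingers":0},{"slide":[-0.02,-0.02,0.2],"turn":[0,0,0],"fingers":0},{"slide":[-0.02,-0.02,0.3],"turn":[0,0,0],"fingers":0},{"slide":[-0.02,-0.02,0.4],"turn":[0,0,0],"fingers":0},{"slide":[-0.02,-0.02,0.4],"turn":[0,0,0],"fingers":100},{"slide":[-0.02,-0.02,0.4],"turn":[0,0,0],"fingers":100},{"slide":[-0.02,-0.02,0.4],"turn":[0,0,0],"fingers":100}]'
python3 chk.py -.027 0; python3 - <<'E'
from h import *
s=snap('scene');a=s['image'][190:310,230:390,::-1]
cv2.imwrite('pics/s3c.png',cv2.resize(a,(800,600),interpolation=cv2.INTER_CUBIC))
E
```

```text
time_s: 14.3
position: [0.4427, -0.1444, 0.0694]
tool_rot: [0.0, 0.92, 0.391, 0.001]
contact_force: [0.6, -0.2, -0.3]
grip_width: 0.0005
grip_force: 0.0
s,lat,tilt [-0.0285  0.001   0.0326] 144 [('top', 0.98), ('scene', 0.57)] t 14.5 tcp d,lat,z -0.1857 -0.0013 0.0694 F 0.1
time_s: 15.3
position: [0.4335, -0.1519, 0.2279]
tool_rot: [-0.001, 0.921, 0.39, -0.001]
contact_force: [-0.5, 0.6, 0.1]
grip_width: 0.0432
grip_force: 0.0
s,lat,tilt [-0.0268  0.0009  0.0353] 304 [('top', 0.63), ('scene', 0.98)] t 15.5 tcp d,lat,z -0.1971 0.0 0.2277 F -0.6
```

View pics/s3c.png

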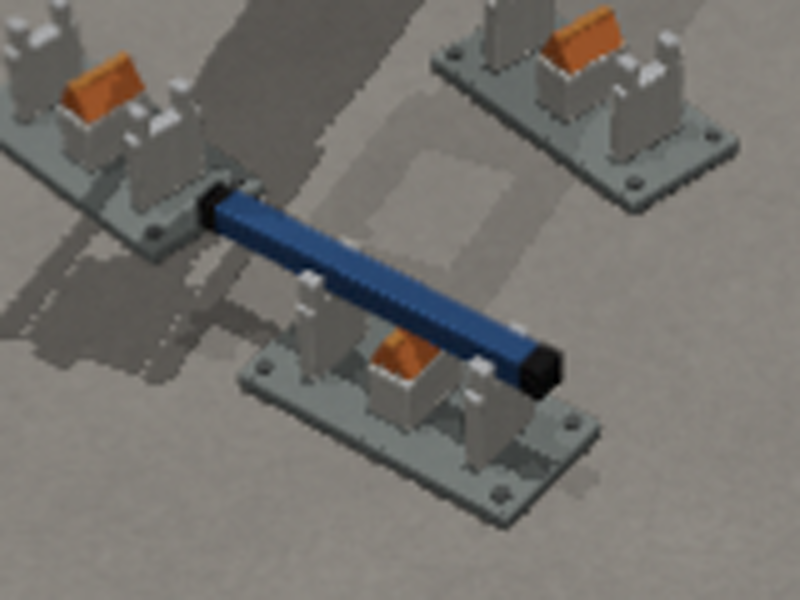

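```bash
for i in 1 2 3; do python3 chk.py -.027 0; done
```

```text
s,lat,tilt [-0.0268  0.0013  0.0137] 291 [('top', 0.59), ('scene', 0.71)] t 15.75 tcp d,lat,z -0.1969 -0.0008 0.2289 F -0.0
s,lat,tilt [-0.0262  0.0009 -0.0033] 228 [('top', 0.85), ('scene', 0.9)] t 15.95 tcp d,lat,z -0.1968 -0.001 0.2293 F 0.3
s,lat,tilt [-0.0262  0.0009 -0.0002] 267 [('top', 0.56), ('scene', 0.67)] t 16.15 tcp d,lat,z -0.1968 -0.001 0.2293 F 0.4
```

```bash
python3 -m crank '[{"slide":[0.03,0.12,0],"turn":[0,0,-0.2],"fingers":50},{"slide":[0.055,0.24,0],"turn":[0,0,-0.45],"fingers":50},{"slide":[0.083,0.36,0],"turn":[0,0,-0.716],"fingers":50},{"slide":[0.11,0.48,0],"turn":[0,0,-0.716],"fingers":50},{"slide":[0.137,0.6,0],"turn":[0,0,-0.716],"fingers":50},{"slide":[0.165,0.72,0],"turn":[0,0,-0.716],"fingers":50},{"slide":[0.192,0.84,0],"turn":[0,0,-0.716],"fingers":50},{"slide":[0.215,0.94,0],"turn":[0,0,-0.716],"fingers":50}]'
python3 -m crank '[{"slide":[0.04,0.12,0],"turn":[0,0,0],"fingers":50},{"slide":[0.0895,0.3665,0],"turn":[0,0,0],"fingers":50},{"slide":[0.0895,0.3665,-0.1],"turn":[0,0,0],"fingers":50},{"slide":[0.0895,0.3665,-0.2],"turn":[0,0,0],"fingers":50},{"slide":[0.0895,0.3665,-0.3],"turn":[0,0,0],"fingers":50},{"slide":[0.0895,0.3665,-0.3],"turn":[0,0,0],"fingers":50},{"slide":[0.0895,0.3665,-0.3],"turn":[0,0,0],"fingers":50},{"slide":[0.0895,0.3665,-0.3],"turn":[0,0,0],"fingers":50}]'
python3 - <<'E'
from h import *
s=get_state();print(s['position'],s['tool_rot'],s['grip_width'])
E
```

```text
time_s: 16.95
position: [0.5206, 0.2261, 0.2294]
tool_rot: [-0.0, 0.975, 0.22, 0.0]
contact_force: [1.3, -0.8, 0.4]
grip_width: 0.0427
grip_force: 0.0
time_s: 17.75
position: [0.5585, 0.3709, 0.1128]
tool_rot: [-0.001, 0.976, 0.22, 0.003]
contact_force: [0.7, 0.3, 0.9]
grip_width: 0.0429
grip_force: 0.0
[0.55854266 0.37086642 0.11278267] [-6.65845307e-04  9.75543931e-01  2.19786080e-01  2.77016050e-03] 0.0428743692959428
```

```bash
python3 -m crank '[{"slide":[0,0,-0.08],"turn":[0,0,0],"fingers":50},{"slide":[0,0,-0.15],"turn":[0,0,0],"fingers":50},{"slide":[0,0,-0.2],"turn":[0,0,0],"fingers":50},{"slide":[0,0,-0.2],"turn":[0,0,0],"fingers":50},{"slide":[0,0,-0.2],"turn":[0,0,0],"fingers":10},{"slide":[0,0,-0.2],"turn":[0,0,0],"fingers":0},{"slide":[0,0,-0.2],"turn":[0,0,0],"fingers":0},{"slide":[0,0,-0.2],"turn":[0,0,0],"fingers":0}]'
python3 -m crank '[{"slide":[0,0,0],"turn":[0,0,0],"fingers":0},{"slide":[0,0,0],"turn":[0,0,0],"fingers":0},{"slide":[0,0,0],"turn":[0,0,0],"fingers":0},{"slide":[0,0,0.15],"turn":[0,0,0],"fingers":0},{"slide":[0,0,0.25],"turn":[0,0,0],"fingers":0},{"slide":[0,0,0.375],"turn":[0,0,0],"fingers":0},{"slide":[0,0,0.375],"turn":[0,0,0],"fingers":0},{"slide":[0,0,0.375],"turn":[0,0,0],"fingers":0}]'
python3 chk.py -.027 0
```

```text
time_s: 18.55
position: [0.5586, 0.3712, 0.0325]
tool_rot: [-0.001, 0.975, 0.22, 0.003]
contact_force: [-0.1, -0.4, 5.5]
grip_width: 0.0129
grip_force: 62.5
time_s: 19.35
position: [0.5576, 0.371, 0.1826]
tool_rot: [-0.001, 0.975, 0.22, 0.003]
contact_force: [-0.5, 0.0, -0.9]
grip_width: 0.0128
grip_force: 61.7
s,lat,tilt [-0.0271  0.0012  0.0077] 266 [('top', 0.85), ('scene', 0.68)] t 19.55 tcp d,lat,z 0.2621 0.275 0.1765 F -0.0
```

```bash
python3 -m crank '[{"slide":[0.004,-0.1,0],"turn":[0,0,0.1],"fingers":0},{"slide":[0.008,-0.22,0],"turn":[0,0,0.3],"fingers":0},{"slide":[0.012,-0.34,0],"turn":[0,0,0.5],"fingers":0},{"slide":[0.016,-0.46,0],"turn":[0,0,0.716],"fingers":0},{"slide":[0.02,-0.58,0],"turn":[0,0,0.716],"fingers":0},{"slide":[0.024,-0.7,0],"turn":[0,0,0.716],"fingers":0},{"slide":[0.03,-0.8,0],"turn":[0,0,0.716],"fingers":0},{"slide":[0.034,-0.87,0],"turn":[0,0,0.716],"fingers":0}]'
python3 -m crank '[{"slide":[0,-0.04,0],"turn":[0,0,0],"fingers":0},{"slide":[0,-0.07,0],"turn":[0,0,0],"fingers":0},{"slide":[0,-0.083,0],"turn":[0,0,0],"fingers":0},{"slide":[0,-0.083,-0.03],"turn":[0,0,0],"fingers":0},{"slide":[0,-0.083,-0.06],"turn":[0,0,0],"fingers":0},{"slide":[0,-0.083,-0.075],"turn":[0,0,0],"fingers":0},{"slide":[0,-0.083,-0.075],"turn":[0,0,0],"fingers":0},{"slide":[0,-0.083,-0.075],"turn":[0,0,0],"fingers":0}]'
cat > clipchk.py <<'E'
from fit import *
k=np.array([.5705,-.0101]);u=np.array([np.cos(.803),np.sin(.803)]);n=np.array([-u[1],u[0]])
take();P=get_state()['position'];print('tcp',P.round(4),'d,lat',((P[:2]-k)@u).round(4),((P[:2]-k)@n).round(4))
ms=masks('clip',[*P[:2],P[2]])
for s,m,p,cam in ms: print(cam,p,m.sum())
for s,m,p,cam in ms:
    im=s['image'].copy();im[cv2.dilate(m.astype(np.uint8),np.ones((3,3)))-m>0]=[255,0,255]
    r,c=np.argwhere(m).mean(0).astype(int);cv2.imwrite('pics/cl_%s.png'%cam,cv2.resize(im[r-30:r+30,c-40:c+40,::-1],(400,300),interpolation=cv2.INTER_NEAREST))
cv2.imwrite('pics/cl.png',np.hstack([cv2.imread('pics/cl_%s.png'%m[3]) for m in ms]))
E
python3 clipchk.py
```

```text
time_s: 20.35
position: [0.5685, 0.0195, 0.1772]
tool_rot: [-0.001, 0.921, 0.389, -0.002]
contact_force: [1.2, 0.1, 0.5]
grip_width: 0.0131
grip_force: 61.7
time_s: 21.15
position: [0.5697, -0.0103, 0.1488]
tool_rot: [-0.0, 0.921, 0.391, -0.0]
contact_force: [0.3, -0.2, -0.0]
grip_width: 0.0129
grip_force: 61.7
tcp [ 0.5703 -0.0107  0.1497] d,lat -0.0006 -0.0003
top 0.4 58
scene 0.5 79
```

View pics/cl.png

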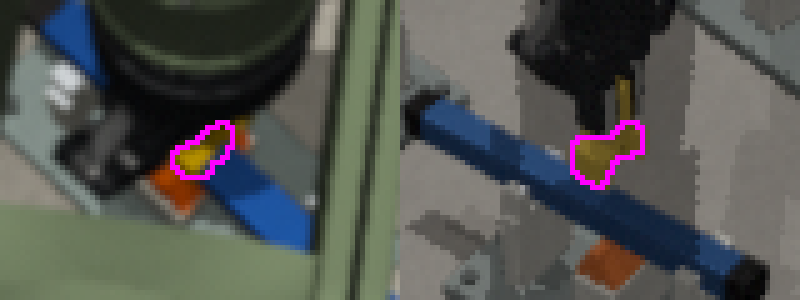

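```bash
cat > clipfit.py <<'E'
from fit import *
k=np.array([.5705,-.0101]);u=np.array([np.cos(.803),np.sin(.803)]);n=np.array([-u[1],u[0]])
take();P=get_state()['position'];c0=np.array([*P[:2],P[2]+.0085])
W=[]
for cam in('scene','top'):
    s=SN[cam];hsv=cv2.cvtColor(s['image'],cv2.COLOR_RGB2HSV)
    q=np.array(proj(s,c0)).astype(int);w=np.zeros((480,640));w[q[0]-25:q[0]+25,q[1]-25:q[1]+25]=1
    y=(cv2.inRange(hsv,(21,110,40),(34,255,255))>0)*w
    dark=((hsv[...,2]<50)|((hsv[...,1]<90)&(hsv[...,0]>30)&(hsv[...,0]<75)&(hsv[...,2]<140)))*(1-y)
    W.append((s,y,w*(1-dark)));print(cam,y.sum(),dark[w>0].mean().round(2))
def cost(x):
    p=np.array([*(k+u*x[0]+n*x[1]),x[2]]);return sum((np.abs(sil(s,CLIP,p,rz(.803))-y)*w).sum() for s,y,w in W)
d0=(P[:2]-k)@u;l0=(P[:2]-k)@n
print('tcp d lat z',d0,l0,P[2])
for dd in(-.004,0,.004):
    sim=np.array([[d0+dd,l0,c0[2]]]*4)+np.vstack([np.zeros(3),np.diag([.004,.004,.004])])
    r=minimize(cost,sim[0],method='Nelder-Mead',options=dict(initial_simplex=sim,xatol=1e-4,fatol=.1,maxfev=150));print(r.x.round(4),r.fun)
E
python3 clipfit.py
```

```text
scene 145.0 0.24
top 69.0 0.62
tcp d lat z -0.0008277383015601321 -0.00043321584324422003 0.14981663533321768
[-0.0036 -0.0013  0.1593] 42.4
[-0.0032 -0.0014  0.1595] 41.909803921568624
[-0.0034 -0.0016  0.1601] 42.160784313725486
```

```bash
python3 -m crank '[{"slide":[0.002,0.009,0],"turn":[0,0,0],"fingers":0},{"slide":[0.002,0.009,-0.02],"turn":[0,0,0],"fingers":0},{"slide":[0.002,0.009,-0.04],"turn":[0,0,0],"fingers":0},{"slide":[0.002,0.009,-0.055],"turn":[0,0,0],"fingers":0},{"slide":[0.002,0.009,-0.07],"turn":[0,0,0],"fingers":0},{"slide":[0.002,0.009,-0.083],"turn":[0,0,0],"fingers":0},{"slide":[0.002,0.009,-0.095],"turn":[0,0,0],"fingers":0},{"slide":[0.002,0.009,-0.095],"turn":[0,0,0],"fingers":0}]'
python3 clipfit.py; python3 - <<'E'
from h import *
print(get_state()['contact_force'])
s=snap('scene');a=s['image'][190:310,230:390,::-1]
cv2.imwrite('pics/s4c.png',cv2.resize(a,(800,600),interpolation=cv2.INTER_CUBIC))
E
```

```text
time_s: 22.25
position: [0.57, -0.0073, 0.1103]
tool_rot: [-0.001, 0.921, 0.39, -0.001]
contact_force: [-0.3, 0.0, -0.9]
grip_width: 0.0133
grip_force: 61.7
scene 140.0 0.26
top 62.0 0.69
tcp d lat z 0.0020979202162823515 0.0016959525556075581 0.11123291110576691
[-0.0008  0.0015  0.1209] 37.77647058823529
[-0.0012  0.0018  0.1211] 38.70980392156863
[-0.0009  0.0015  0.1209] 37.77647058823529
[ 6.06477775e-04  5.56886568e-02 -6.46443560e-01]
```

View pics/s4c.png

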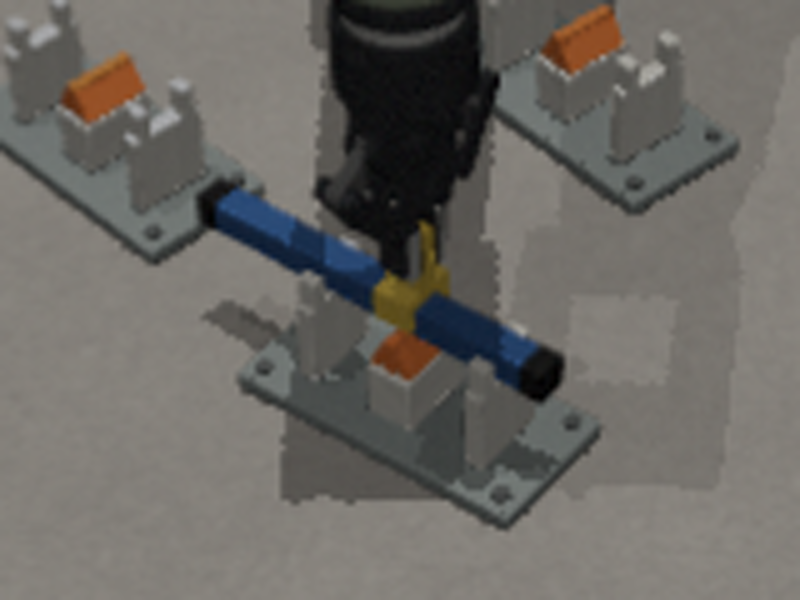

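The saddle straddles the level tube right above the orange edge (crop (410,300)), so I'll lower it the last few millimetres.

```bash
python3 -m crank '[{"slide":[0.0017,0.0018,-0.002],"turn":[0,0,0],"fingers":0},{"slide":[0.0017,0.0018,-0.004],"turn":[0,0,0],"fingers":0},{"slide":[0.0017,0.0018,-0.006],"turn":[0,0,0],"fingers":0},{"slide":[0.0017,0.0018,-0.008],"turn":[0,0,0],"fingers":0},{"slide":[0.0017,0.0018,-0.0095],"turn":[0,0,0],"fingers":0},{"slide":[0.0017,0.0018,-0.0095],"turn":[0,0,0],"fingers":0},{"slide":[0.0017,0.0018,-0.0095],"turn":[0,0,0],"fingers":0},{"slide":[0.0017,0.0018,-0.0095],"turn":[0,0,0],"fingers":0}]'
python3 clipfit.py; python3 -c "
from h import *
print(get_state()['contact_force'])"
```

```text
time_s: 23.2
position: [0.5716, -0.0066, 0.1085]
tool_rot: [0.0, 0.921, 0.39, 0.0]
contact_force: [-2.3, 0.2, 6.0]
grip_width: 0.013
grip_force: 62.6
scene 130.0 0.26
top 59.0 0.69
tcp d lat z 0.0032552433383210458 0.0016342236927185164 0.10849917307234855
[0.0006 0.0007 0.1189] 45.59607843137254
[0.0005 0.0009 0.1183] 46.160784313725486
[0.0007 0.0007 0.1185] 45.65882352941176
[-1.99225695  0.35357676  5.13393522]
```

```bash
python3 -m crank '[{"slide":[0,0,0.0025],"turn":[0,0,0],"fingers":0},{"slide":[0,0,0.0025],"turn":[0,0,0],"fingers":0},{"slide":[0,0,0.0025],"turn":[0,0,0],"fingers":0},{"slide":[0,0,0.0025],"turn":[0,0,0],"fingers":0},{"slide":[0,0,0.0025],"turn":[0,0,0],"fingers":0},{"slide":[0,0,0.0025],"turn":[0,0,0],"fingers":0},{"slide":[0,0,0.0025],"turn":[0,0,0],"fingers":0},{"slide":[0,0,0.0025],"turn":[0,0,0],"fingers":0}]'
```

```text
time_s: 24.1
position: [0.5715, -0.0067, 0.1085]
tool_rot: [0.0, 0.921, 0.39, 0.0]
contact_force: [0.1, -0.1, 0.7]
grip_width: 0.0131
grip_force: 61.9
```

Contact force is nearly zero. Now I'll release the saddle and rise straight up.

```bash
python3 -m crank '[{"slide":[0,0,0],"turn":[0,0,0],"fingers":18},{"slide":[0,0,0],"turn":[0,0,0],"fingers":25},{"slide":[0,0,0],"turn":[0,0,0],"fingers":40},{"slide":[0,0,0],"turn":[0,0,0],"fingers":50},{"slide":[0,0,0],"turn":[0,0,0],"fingers":50},{"slide":[0,0,0.05],"turn":[0,0,0],"fingers":50},{"slide":[0,0,0.15],"turn":[0,0,0],"fingers":50},{"slide":[0,0,0.25],"turn":[0,0,0],"fingers":50}]'
python3 -m crank '[{"slide":[0,0,0.1],"turn":[0,0,0],"fingers":50},{"slide":[-0.1,0.1,0.2],"turn":[0,0,0],"fingers":50},{"slide":[-0.2,0.2,0.2],"turn":[0,0,0],"fingers":50},{"slide":[-0.2,0.3,0.2],"turn":[0,0,0],"fingers":50},{"slide":[-0.2,0.4,0.2],"turn":[0,0,0],"fingers":50},{"slide":[-0.2,0.5,0.2],"turn":[0,0,0],"fingers":50},{"slide":[-0.2,0.5,0.2],"turn":[0,0,0],"fingers":50},{"slide":[-0.2,0.5,0.2],"turn":[0,0,0],"fingers":50}]'
python3 chk.py -.027 0;python3 chk.py -.027 0
python3 - <<'E'
from h import *
s=snap('scene');a=s['image'][190:310,230:390,::-1]
b=snap('top')['image'][165:285,265:385,::-1]
cv2.imwrite('pics/s5c.png',np.hstack([cv2.resize(a,(460,345),interpolation=cv2.INTER_CUBIC),cv2.resize(b,(340,345),interpolation=cv2.INTER_CUBIC)]))
E
```

```text
time_s: 24.9
position: [0.5704, -0.0065, 0.2085]
tool_rot: [-0.001, 0.921, 0.39, -0.001]
contact_force: [1.8, 0.1, 0.4]
grip_width: 0.0427
grip_force: 0.0
time_s: 25.7
position: [0.491, 0.1939, 0.2884]
tool_rot: [0.0, 0.92, 0.391, -0.0]
contact_force: [-0.2, 0.0, 0.5]
grip_width: 0.0429
grip_force: 0.0
s,lat,tilt [-0.0266  0.0012  0.0183] 447 [('top', 0.89), ('scene', 0.95)] t 25.9 tcp d,lat,z 0.0906 0.1972 0.2883 F -0.2
s,lat,tilt [-0.0267  0.0009  0.0057] 476 [('top', 0.77), ('scene', 0.96)] t 26.1 tcp d,lat,z 0.0909 0.1974 0.2885 F -0.1
```

View pics/s5c.png

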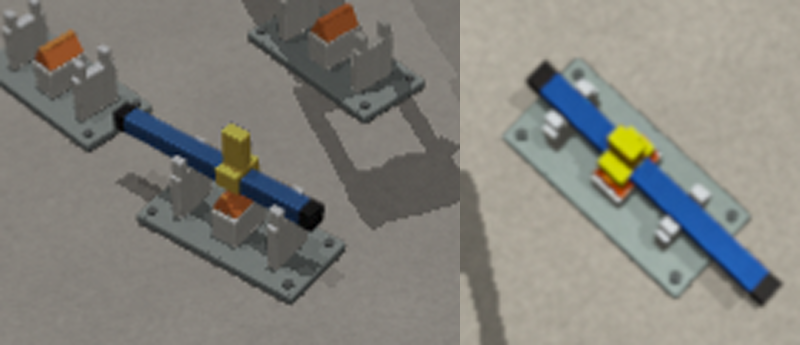

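Tube level, saddle upright over the edge (crop (235,160)). One last check of the saddle's position along the tube.

```bash
python3 - <<'E'
from fit import *
k=np.array([.5705,-.0101]);u=np.array([np.cos(.803),np.sin(.803)]);n=np.array([-u[1],u[0]])
take();ms=masks('clip',[*k,.116]);print([(m[3],m[2]) for m in ms])
x,c=fit(CLIP,ms,lambda x:(np.array([*(k+u*x[0]+n*x[1]),x[2]]),rz(.803)),[0,0,.116],[.004,.004,.004]);print(x.round(4),c)
# orange knife, visible part, vs. same appearance: stand refit
mt=masks('tube',[*(k-u*.027),.08])
ign={m[3]:cv2.dilate((m[1]|q[1]).astype(np.uint8),np.ones((3,3))) for m,q in zip(mt,ms)}
st=masks('stand',[*k,.02])
y,cy=fit(STAND,st,lambda x:(np.array([x[0],x[1],0]),rz(x[2])),[.57,-.01,.803],[.005,.005,.03],ign);print('stand',y.round(4),cy,(y[:2]-k)@u)
E
```

```text
[('top', 0.49), ('scene', 0.58)]
[-0.0008  0.0015  0.1148] 77.04313725490195
stand [ 0.5699 -0.0101  0.8025] 257.9921568627451 -0.0003738107002484569
```

```bash
python3 -c "
from cell import job
print(job.sign_off())"
```

```text
the job is handed in; nothing more can be done
None
```

The job is handed in: at my last camera check the tube was balanced level on the knife edge, with the marker saddle released upright on it about 1 mm from the edge's middle. It took about 26 s of the 72 s allowed; sign-off returned no verdict.

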